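# Build the stepped check master on its stand

### The arm

A 6-joint arm with a two-finger parallel gripper is mounted at the origin on the work surface. World frame = base frame: x ahead of the robot, y to its left, z up, the work surface at z = 0. Lengths are in mm, angles in rad, forces in N, time in s.
With the tool pointing down it reaches from about 275 to 1000 mm from the base axis. Payload 8.4 kg.
Tool frame: the origin (TCP) lies on the front face of the gripper's body, between the roots of the fingers; the fingertips stand 73 mm ahead of it and the grasp point (between the pads) lies 54 mm ahead of it; z points along the fingers, y is the direction in which the jaws open and shut (so a half turn about z gives the same grasp; the last joint's range is limited). The gripper opens to 85 mm and grips with 20 to 120 N. Pads are 22 mm wide; open, the fingers measure 114 mm over their backs; the gripper's body (76 mm by 85 mm) begins 54 mm behind the grasp point. The pads swing forward as they close: fully open they stand 13 mm farther back than shut.
Start: joints at [-0.002, 0.353, 1.633, -0, 1.155, -0.002], TCP at [625.003, -0, 303.881] pointing down, gripper open.
Joint ranges: [-2.63, 2.63], [-0.92, 2.1], [0.06, 2.66], [-1.3, 4.44], [0, 2.69], [-3.02, 3.02]. Speed limits (rad/s): [2.22, 2.22, 2.79, 3.14, 3.14, 3.14].

### API

Orientations are given as [roll, pitch, yaw] about the fixed x, y, z axes, in that order (R = Rz(yaw) Ry(pitch) Rx(roll)).
In Python, from rig import status, cams, order gives the robot as it stands. The module is installed in compiled form; this text tells all that it offers.
- The arm moves only by the shell command python3 -m creep 'ROWS' [OPENING] [FORCE]. ROWS is JSON, a list of rows, each a list of 6 numbers: the shift along the tool's x, y, z in units of 0.1 m (1.0 is 0.1 m), then the turn, a rotation vector about the tool's x, y, z in units of pi rad (1.0 is pi rad). A call has 1 to 8 rows; each row shifts and turns the commanded pose from where the row before left it, along the tool's axes as they then stand; what a row does not reach is not made up. A row lasts 1/12 s, in which the tool goes at most 41.7 mm and 7.16 degrees, less where a joint would pass 70% of its speed; a pose out of reach is approached as far as the arm can. A call with a number of a shift or a turn outside -1 to 1 is refused whole. A call with a gripper value outside its range is refused whole. OPENING is the closure, from -1 (fully open) to 1 (shut), set as the call begins (- or left out, the last holds). The fingers move at their own pace and stop on an object; FORCE is the grip in N (left out, the last holds). Time passes only in rows, so rows that do not move let the fingers close. It gives the time, the measured TCP pose, the force and the opening at its end, in the units of the state.
- status.sense(): the state, without advancing time (a new reading comes with each control period).
- cams.grab_frame(name): name is "scene" or "side" or "wrist"; returns a dict with "pixels" (420x560x3 uint8, red, green, blue), "mtx" (3x3 intrinsics, pixels), "T" (4x4, takes a point from camera to world coordinates). Camera axes: x right, y up, looking along -z (the intrinsics and any distortion apply to the point x, -y, -z); pixel columns grow to the right and rows downward; lengths in mm; the calibration is good to about 2 mm. The wrist camera is an equidistant fisheye: a pixel r from the principal point sees the ray r / f radians off the axis. A picture is of the moment at which its call begins. There is no depth.
- order.sign_off(): hands the job in, once; it reports no verdict.
The state is a dict: "clock": time; "qpos": joint angles; "qvel": joint speeds; "joint_efforts": joint torques, N m; "eef_pos": TCP position; "tcp_rot": TCP orientation; "contact_force": force on the tool from outside, world axes, zero at the start; "wrist_torque": the same for the moment, N m; "opening": opening from 0.0 (shut) to 1.0 (fully open).
Only numpy, scipy, OpenCV 4.12 (cv2) and the standard library are available. Lean on these libraries where they do the work, as an engineer would, in place of code of your own. Each camera call takes 0.05 s, during which the arm holds its last target.

### The job

Build the stepped check master for the height gauge: nest the three round discs on the spigot of the wooden stand, the largest at the bottom, then the medium one, the smallest on top, each fully seated and level. The hexagonal steel blank does not nest with them: put it, standing flat and upright, in the red reject tray. Leave the yellow plug gauge where it lies.

Things in the scene. Friction and masses are not known exactly. Their poses are not given: they have to be found in the camera images.
- disc_large: Largest setting disc: bare aluminium, 62 mm diameter, body 30 mm high, about 0.2 kg, loose. Its underside has a central round recess, 34 mm across and 12 mm deep (not visible from above), and on its top stands a tapered spigot, 30 mm across at its root, 18 mm at its tip and 10 mm high, made to enter the recess of the disc above; 40 mm high overall. Origin: centre of the underside; z up; yaw has no meaning.
- disc_medium: Medium setting disc: blue, 52 mm diameter, body 30 mm high, about 0.15 kg, loose. Its underside has a central round recess, 34 mm across and 12 mm deep (not visible from above), and on its top stands a tapered spigot, 30 mm across at its root, 18 mm at its tip and 10 mm high, made to enter the recess of the disc above; 40 mm high overall. Origin: centre of the underside; z up; yaw has no meaning.
- disc_small: Smallest setting disc: brass, 42 mm diameter, body 30 mm high, about 0.22 kg, loose. Its underside has a central round recess, 34 mm across and 12 mm deep (not visible from above), and on its top stands a tapered spigot, 30 mm across at its root, 18 mm at its tip and 10 mm high, made to enter the recess of the disc above; 40 mm high overall. Origin: centre of the underside; z up; yaw has no meaning.
- hex_blank: Hexagonal steel blank, solid, 46 mm across flats, 53 mm across corners, 30 mm high, flat top with a black round mark, no recess and no spigot; about 0.25 kg, loose. Origin: centre of the underside; z up; its own +x and -x directions are square to two opposite flats (the others at 60 degree steps).
- stand: Fixed wooden stand: a plate 90 x 90 mm, 12 mm thick, with a steel tapered spigot of the same shape as those on the discs (30 mm to 18 mm across, 10 mm high) at the centre of its top. Origin: centre of the underside, on the table; z up.
- stand_seat (a point): The point on the stand's axis at the level of the plate's top (12 mm above the table), the root of the spigot: the underside centre of the largest disc comes here when seated.
- reject_tray: Fixed red open tray, 150 mm (its x) by 130 mm (its y) outside, walls 5 mm thick, rim 22 mm above the table, floor 5 mm thick. Origin: centre of the underside; z up.
- v_block: Fixed grey V-block, a bystander, 70 x 60 mm and 38 mm high. Origin: centre of the underside.
- plug_gauge: Yellow plug gauge, a bystander lying loose on the table among the parts: square yellow handle 50 x 14 x 14 mm with a steel pin end on either side, 90 mm long along its x. Origin: at mid-length, on the table. To be left alone.
Mind the look-alikes: they are no part of the job. What is shaped like the disc_large but pink is not meant. Leave any turquoise look-alike of the hex_blank alone.

How it is judged (in metres and radians):
At the end, for the whole second after the job is handed in: Large disc on the stand, medium on it, small on top: each centred within 6 mm, seated within 4 mm, level within 0.08 rad. The hex blank upright (0.12 rad) on the red tray's floor (within 6 mm), its centre within 50 mm (tray x) and 40 mm (tray y) of the tray's centre. All at rest (horizontal distance between disc_large and stand_seat below 0.006 m and z of disc_large in the frame of stand_seat between -0.004 and 0.004 m and angle between each of disc_large, disc_medium, disc_small's own z axis and vertical below 0.08 rad and linear speed of each of disc_large, disc_medium, disc_small, hex_blank below 0.02 m/s and horizontal distance between disc_medium and disc_large below 0.006 m and z of disc_medium in the frame of disc_large between 0.026 and 0.034 m and horizontal distance between disc_small and disc_medium below 0.006 m and z of disc_small in the frame of disc_medium between 0.026 and 0.034 m and x of hex_blank in the frame of reject_tray between -0.05 and 0.05 m and y of hex_blank in the frame of reject_tray between -0.04 and 0.04 m and z of hex_blank in the frame of reject_tray below 0.011 m and angle between hex_blank's own z axis and vertical below 0.12 rad); the robot touches nothing.
It fails at once if the plug gauge is pushed or lifted more than 25 mm from where it lay (distance of plug_gauge from where it was at the start of the episode above 0.025 m).
It also fails if it takes over 112 s, if anything falls off the work surface, if the arm or the gripper's body presses on something with over 40 N, if the wrist force passes 120 N, or if a joint passes its speed limit or range.

## Working session

There is one attempt and no reset: what is moved stays moved. The work goes in short steps, Python scripts to look and compute and a shell command to move; the robot and the scene stay as the last step left them, time stands still between calls to the robot, and variables do not carry over. Pictures are saved under pics/ and viewed, and the job is handed in when it is done.

```bash
mkdir -p pics; ls
python3 - <<'E'
from rig import status,cams
import cv2,numpy as np
print(status.sense())
for n in ["scene","side","wrist"]:
    f=cams.grab_frame(n); cv2.imwrite(f"pics/{n}0.png",f["pixels"][:,:,::-1])
    np.savez(f"pics/{n}0.npz",**{k:f[k] for k in("pixels","mtx","T")}); print(n,f.keys(),f["mtx"],f["T"].round(3))
E
```

```text
pics
{'clock': 0.0, 'qpos': array([-2.43114102e-03,  3.53678581e-01,  1.63412965e+00,  3.81806711e-06,
        1.15518393e+00, -2.37590196e-03]), 'qvel': array([-0.00193356, -0.00085374, -0.00338018, -0.00036013,  0.00071207,
        0.00292798]), 'joint_efforts': array([-2.03471049e-03, -6.05236173e+01, -3.42063046e+01, -2.62302356e-04,
        9.48130677e-03,  3.61521288e-06]), 'eef_pos': array([ 6.24631666e+02, -1.76227507e-02,  3.03144514e+02]), 'tcp_rot': array([-3.14019315e+00, -6.81596260e-06,  1.57073954e+00]), 'contact_force': array([-0.6924652 , -0.30800987,  0.59091712]), 'wrist_torque': array([ 0.01163941, -0.01972538, -0.03028518]), 'opening': 1.0020178556654495}
scene dict_keys(['pixels', 'mtx', 'T']) [[475.55226358   0.         268.88121404]
 [  0.         475.55226358 196.64425529]
 [  0.           0.           1.        ]] [[ 3.930000e-01 -6.220000e-01  6.780000e-01  1.169847e+03]
 [ 9.200000e-01  2.730000e-01 -2.820000e-01 -2.795620e+02]
 [-9.000000e-03  7.340000e-01  6.790000e-01  7.057400e+02]
 [ 0.000000e+00  0.000000e+00  0.000000e+00  1.000000e+00]]
side dict_keys(['pixels', 'mtx', 'T']) [[393.34662689   0.         277.76398039]
 [  0.         393.34662689 206.94629802]
 [  0.           0.           1.        ]] [[ 7.10000e-01  4.18000e-01 -5.67000e-01  7.03630e+01]
 [-7.04000e-01  4.25000e-01 -5.69000e-01 -4.73470e+02]
 [ 3.00000e-03  8.03000e-01  5.96000e-01  5.25588e+02]
 [ 0.00000e+00  0.00000e+00  0.00000e+00  1.00000e+00]]
wrist dict_keys(['pixels', 'mtx', 'T']) [[325.1922621    0.         280.24280644]
 [  0.         325.1922621  208.44959652]
 [  0.           0.           1.        ]] [[ 1.00000e+00 -1.00000e-03  1.00000e-03  6.25598e+02]
 [ 0.00000e+00  9.66000e-01  2.60000e-01  6.50070e+01]
 [-1.00000e-03 -2.60000e-01  9.66000e-01  3.72561e+02]
 [ 0.00000e+00  0.00000e+00  0.00000e+00  1.00000e+00]]
```

View pics/scene0.png

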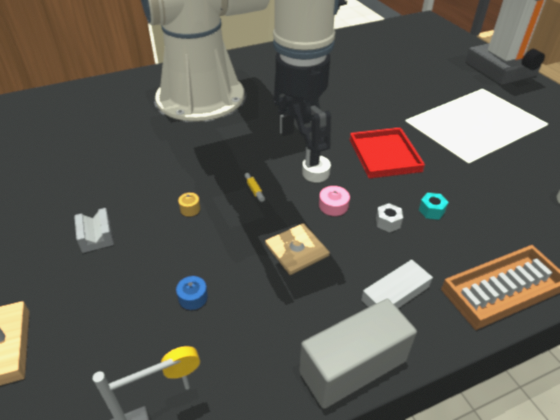

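View pics/side0.png

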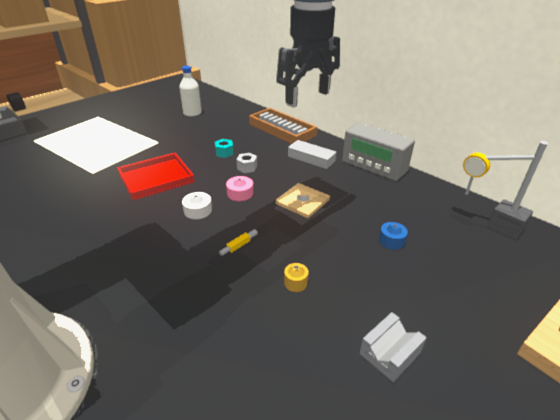

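View pics/wrist0.png

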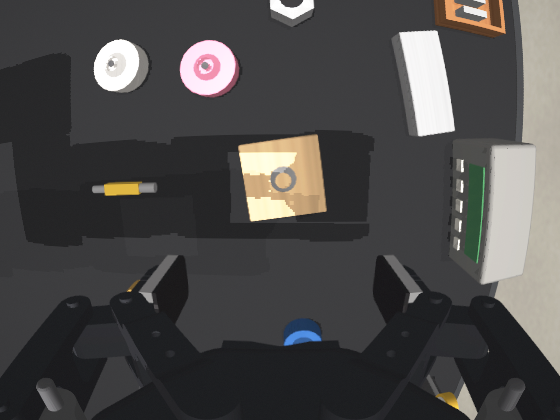

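Candidates in the scene image:
- **disc_large:** white/aluminium disc (316,169), or the pink one (334,200), which is a look-alike.
- **hex_blank:** steel hex (390,217), or the turquoise one (433,205), which is a look-alike.
- **disc_medium:** blue disc (191,293).
- **disc_small:** brass disc (189,204). The plug gauge (255,187) and the yellow dial (180,362) share its colour.

I choose the aluminium, blue and brass discs and the steel hex, and check that with one crop.

Run:
```python
import cv2
a=cv2.imread("pics/scene0.png"); b=cv2.imread("pics/side0.png")
c1=cv2.resize(a[115:315,165:465],None,fx=2.6,fy=2.6,interpolation=cv2.INTER_CUBIC)
cv2.imwrite("pics/crop_a.png",c1)
c2=cv2.resize(b[120:320,110:420],None,fx=2.5,fy=2.5,interpolation=cv2.INTER_CUBIC)
cv2.imwrite("pics/crop_b.png",c2)
```

```text
(no output)
```

View pics/crop_a.png

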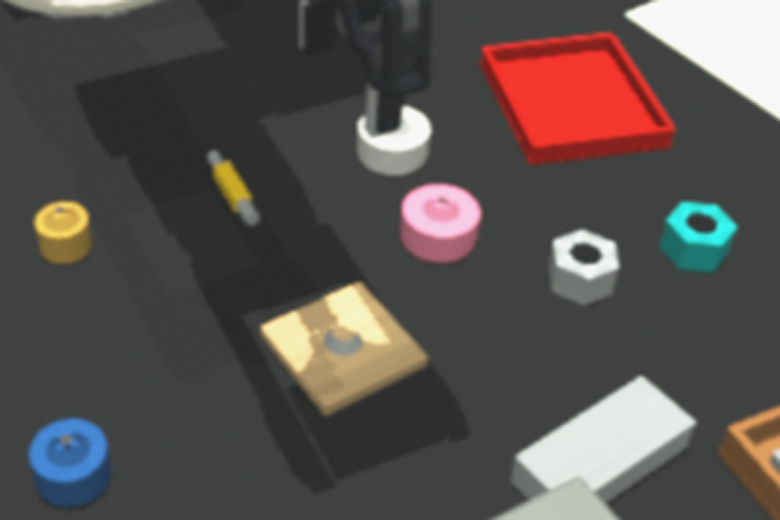

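View pics/crop_b.png

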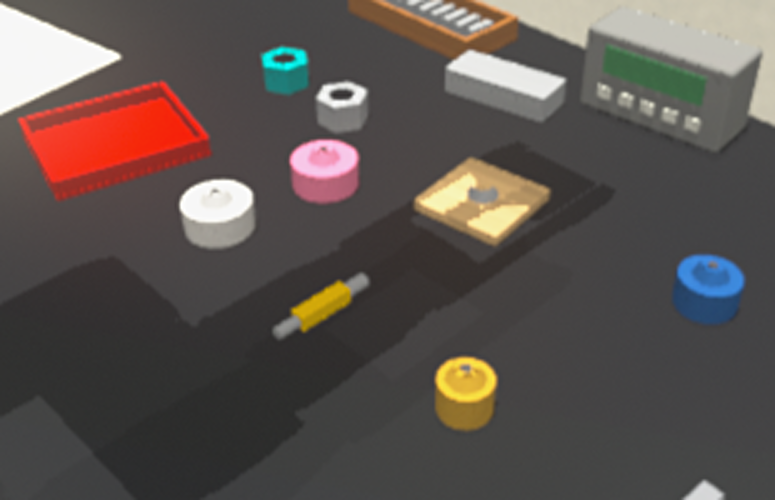

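The crops confirm the choice. Crop A shows the aluminium disc at (394,140), pink at (440,220), the steel hex at (583,265), turquoise at (699,235), blue at (68,460), brass at (62,230) and the stand at (343,345). Next I measure their positions.

```bash
cat > h.py <<'E'
import cv2,numpy as np
from scipy.optimize import minimize
def proj(P,cam,mtx,T):
    P=np.atleast_2d(P); c=(P-T[:3,3])@T[:3,:3]; q=np.c_[c[:,0],-c[:,1],-c[:,2]]
    if cam=="wrist":
        r=np.hypot(q[:,0],q[:,1]); th=np.arctan2(r,q[:,2]); s=np.where(r>1e-9,th/np.maximum(r,1e-9),0)
        u=np.c_[q[:,0]*s,q[:,1]*s]
    else: u=q[:,:2]/q[:,2:]
    return u*mtx[0,0]+mtx[:2,2]
def disc(d,z0=0):
    t=np.linspace(0,2*np.pi,48,endpoint=False); C=np.c_[np.cos(t),np.sin(t)]
    f=lambda r,z:np.c_[C*r,np.full(48,z)]
    return np.r_[f(d/2,z0),f(d/2,z0+30),f(9,z0+40)]
def hexa():
    t=np.arange(6)*np.pi/3+np.pi/6; C=np.c_[np.cos(t),np.sin(t)]*23/np.cos(np.pi/6)
    return np.r_[np.c_[C,np.zeros(6)],np.c_[C,np.full(6,30)]]
def box(a,b,z0,z1): return np.array([[x*a/2,y*b/2,z] for x in(-1,1) for y in(-1,1) for z in(z0,z1)])
def place(pts,x,y,yaw=0,z=0):
    c,s=np.cos(yaw),np.sin(yaw); return pts@np.array([[c,s,0],[-s,c,0],[0,0,1]])+[x,y,z]
S=8
def hullmask(uv,box):
    x0,y0,x1,y1=box; h=cv2.convexHull(uv.astype(np.float32))[:,0]
    m=np.zeros(((y1-y0)*S,(x1-x0)*S),np.uint8)
    cv2.fillPoly(m,[np.round(((h+.5-[x0,y0])*S-.5)*16).astype(np.int32)],1,shift=4); return m>0
def segment(img,seed,kind):
    hsv=cv2.cvtColor(img,cv2.COLOR_RGB2HSV); H,Sa,V=[hsv[...,i].astype(int) for i in range(3)]
    m={'white':(Sa<45)&(V>95),'blue':(H>100)&(H<125)&(Sa>120)&(V>40),'brass':(H>12)&(H<32)&(Sa>130)&(V>80),
       'red':((H<8)|(H>172))&(Sa>140)&(V>70),'wood':(H>8)&(H<30)&(Sa>40)&(V>95)}[kind].astype(np.uint8)
    m=cv2.morphologyEx(m,cv2.MORPH_CLOSE,np.ones((3,3),np.uint8))
    n,l=cv2.connectedComponents(m,connectivity=4); x,y=seed
    w=l[y-4:y+5,x-4:x+5]; w=w[w>0]; k=np.bincount(w).argmax(); return l==k
def fit(obs,pts,x0,yaw=None,zoff=0):
    """obs: list of (cam,mtx,T,mask)"""
    D=[]
    for cam,mtx,T,m in obs:
        ys,xs=np.nonzero(m); b=(max(xs.min()-12,0),max(ys.min()-12,0),min(xs.max()+13,m.shape[1]),min(ys.max()+13,m.shape[0]))
        q=np.c_[xs,ys].astype(np.float32); q=np.r_[q+[.5,.5],q+[-.5,.5],q+[.5,-.5],q-[.5,.5]]
        D.append((cam,mtx,T,b,hullmask(q,b)))
    def cost(p):
        c=0
        for cam,mtx,T,b,M in D:
            R=hullmask(proj(place(pts,p[0],p[1],p[2]/50 if yaw is not None else 0,zoff),cam,mtx,T),b)
            c+=1-(R&M).sum()/max((R|M).sum(),1)
        return c/len(D)
    p0=[*x0]+([yaw*50] if yaw is not None else [])
    sim=np.array([p0]+[np.add(p0,np.eye(len(p0))[i]*15) for i in range(len(p0))])
    r=minimize(cost,p0,method="Nelder-Mead",options=dict(initial_simplex=sim,xatol=.05,fatol=1e-4))
    o=r.x.copy()
    if yaw is not None:o[2]/=50
    return o,r.fun
def ray(uv,cam,mtx,T,z):
    u=(np.array(uv)-mtx[:2,2])/mtx[0,0]
    if cam=="wrist":
        r=np.hypot(*u); d=np.array([np.sin(r)*u[0]/r,-np.sin(r)*u[1]/r,-np.cos(r)])
    else: d=np.array([u[0],-u[1],-1])
    d=T[:3,:3]@d; return (T[:3,3]+d*(z-T[2,3])/d[2])[:2]
def load(n): 
    f=np.load(f"pics/{n}.npz"); return f["pixels"],f["mtx"],f["T"]
E
cat > m0.py <<'E'
from h import *
C={c:load(c+"0") for c in("scene","side","wrist")}
def run(name,kind,pts,seeds,yaw0=None,zs=15):
    obs=[]
    for cam,s in seeds.items():
        img,mtx,T=C[cam]; m=segment(img,s,kind); obs.append((cam,mtx,T,m))
        x0=ray(s,cam,mtx,T,zs)
    ys=[None] if yaw0 is None else yaw0
    best=min((fit(obs,pts,x0,y) for y in ys),key=lambda r:r[1])
    print(name,best[0].round(3),round(best[1],3))
    if len(obs)>1:
        for o in obs:
            b=min((fit([o],pts,best[0][:2],None if yaw0 is None else best[0][2]) for y in [0]),key=lambda r:r[1]); print("   ",o[0],b[0].round(2),round(b[1],3))
run("large",'white',disc(62),{"side":(197,208),"wrist":(120,75)})
run("medium",'blue',disc(52),{"scene":(191,295),"side":(393,237)})
run("small",'brass',disc(42),{"scene":(189,205),"side":(296,279)})
run("hex",'white',hexa(),{"scene":(391,225),"side":(247,168)},[-.4,0,.4])
run("stand",'wood',box(90,90,0,12),{"scene":(310,255),"wrist":(300,160)},[-.5,0,.5],6)
run("tray",'red',box(150,130,0,22),{"scene":(385,155),"side":(156,175)},[-.5,0,.5],6)
run("pink look",'white',disc(62),{"wrist":(120,75)})
img,m,T=C["wrist"]
for n,p in dict(plugL=(94,188),plugR=(156,188),pink=(209,72)).items(): print(n,ray(p,"wrist",m,T,7).round(1))
E
python3 m0.py
```

```text
large [437.209 142.214] 0.073
    side [433.91 142.81] 0.091
    wrist [437.35 141.87] 0.015
medium [ 653.317 -213.606] 0.034
    scene [ 653.42 -214.09] 0.029
    side [ 653.4  -213.08] 0.03
small [ 433.036 -155.099] 0.053
    scene [ 432.84 -155.78] 0.053
    side [ 433.47 -154.4 ] 0.038
hex [635.19  208.592  -1.042] 0.11
    scene [635.14 209.3   -0.86] 0.103
    side [633.98 207.11  -1.14] 0.101
stand [6.27142e+02 2.95000e+00 1.38000e-01] 0.043
    scene [6.265e+02 3.530e+00 1.400e-01] 0.052
    wrist [6.2825e+02 2.6800e+00 1.4000e-01] 0.023
tray [ 4.40875e+02  3.26774e+02 -2.19000e-01] 0.049
    scene [ 4.4136e+02  3.2700e+02 -2.3000e-01] 0.052
    side [ 4.4075e+02  3.2635e+02 -2.2000e-01] 0.044
pink look [437.431 141.868] 0.015
plugL [385.3  -6.1]
plugR [475.6  -7.9]
pink [545.3 125.3]
```

Run:
```python
from h import *
C={c:load(c+"0") for c in("scene","side","wrist")}
def r(n,cam,p,z): 
    i,m,T=C[cam]; print(n,cam,ray(p,cam,m,T,z).round(0))
r("spigot","wrist",(283,179),17)
r("dial base","side",(513,212),10); r("vblock","side",(393,350),20); r("vblock","scene",(94,230),20)
r("turq","side",(224,147),20); r("hex","wrist",(292,-2+5),30); r("pink","side",(240,189),17);r("greybar","scene",(397,288),15)
# dial triangulate
(i,m,T),(i2,m2,T2)=C["scene"],C["side"]
for z in(0,40,60,80,100,120,150): print(z,ray((180,362),"scene",m,T,z).round(0),ray((476,165),"side",m2,T2,z).round(0))
```

```text
spigot wrist [628.   3.]
dial base side [ 911. -352.]
vblock side [ 425. -355.]
vblock scene [ 435. -350.]
turq side [640. 305.]
hex wrist [638. 198.]
pink side [541. 122.]
greybar scene [790. 122.]
0 [ 765. -268.] [1071. -206.]
40 [ 788. -268.] [ 995. -226.]
60 [ 799. -269.] [ 957. -237.]
80 [ 811. -269.] [ 919. -247.]
100 [ 822. -269.] [ 881. -257.]
120 [ 834. -270.] [ 843. -267.]
150 [ 851. -270.] [ 786. -282.]
```

```bash
python3 -m creep '[[0.178,-0.235,0.125,0,0,0],[0.178,-0.235,0.125,0,0,0],[0.178,-0.235,0.125,0,0,0],[0.178,-0.235,0.125,0,0,0],[0.178,-0.235,0.125,0,0,0],[0.178,-0.235,0.125,0,0,0],[0.178,-0.235,0.125,0,0,0],[0.178,-0.235,0.125,0,0,0]]' -1 40
cat > w.py <<'E'
import sys
from rig import status,cams
from h import *
def snap(name,cam="wrist"):
    f=cams.grab_frame(cam); cv2.imwrite(f"pics/{name}.png",f["pixels"][:,:,::-1]); np.savez(f"pics/{name}.npz",**{k:f[k] for k in("pixels","mtx","T")})
    return f["pixels"],f["mtx"],f["T"]
def st():
    s=status.sense(); print("t",s["clock"],"tcp",s["eef_pos"].round(1),"rot",s["tcp_rot"].round(3),"F",s["contact_force"].round(1),"op",round(s["opening"],3)); return s
E
python3 - <<'E'
from w import *
st(); snap("w1")
E
```

```text
clock: 0.82
eef_pos: [435.7, 142.9, 203.3]
tcp_rot: [3.142, -0.0, 1.571]
contact_force: [-0.8, 0.4, -0.5]
opening: 1.002
t 0.8167 tcp [435.7 142.9 203.3] rot [ 3.142 -0.     1.571] F [-0.8  0.4 -0.5] op 1.002
```

View pics/w1.png

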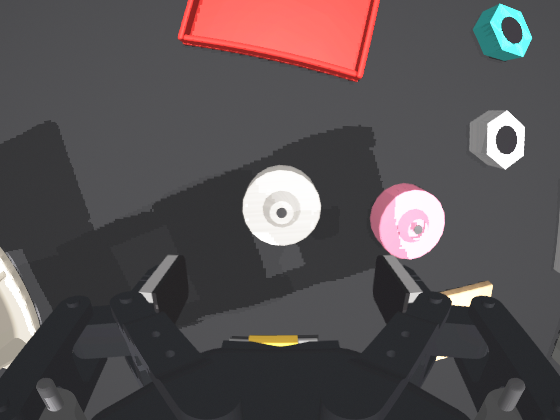

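The wrist view shows the aluminium disc at (282,205), pink at (408,222), the steel hex at (498,139) and turquoise at (503,33).

Run:
```python
from h import *
i,m,T=load("w1")
M=segment(i,(265,205),'white'); print(M.sum(),fit([("wrist",m,T,M)],disc(62),[437,142]))
M=segment(i,(490,139),'white'); print(M.sum(),min((fit([("wrist",m,T,M)],hexa(),[635,208],y) for y in(-.3,0,.3)),key=lambda r:r[1]))
print(ray((281,212),"wrist",m,T,40))
```

```text
5013 (array([437.32524454, 142.46305622]), np.float64(0.009564015732486997))
2220 (array([6.36170232e+02, 2.05791049e+02, 4.54925485e-02]), np.float64(0.04882762685831199))
[437.22258    142.67335209]
```

```bash
python3 -m creep '[[-0.004,0.016,0.25,0,0,0],[0,0,0.25,0,0,0],[0,0,0.25,0,0,0],[0,0,0.25,0,0,0],[0,0,0.15,0,0,0],[0,0,0.1,0,0,0],[0,0,0,0,0,0],[0,0,0,0,0,0]]' -1 40
python3 -m creep '[[0,0,0,0,0,0],[0,0,0,0,0,0],[0,0,0,0,0,0],[0,0,0,0,0,0],[0,0,0,0,0,0],[0,0,0,0,0,0]]' 1 40
python3 -c "
from w import *
snap('w2')"
```

```text
clock: 1.53
eef_pos: [438.6, 142.0, 78.8]
tcp_rot: [-3.141, 0.0, 1.571]
contact_force: [0.3, -0.5, -0.8]
opening: 1.0
clock: 2.03
eef_pos: [439.1, 142.2, 80.1]
tcp_rot: [3.14, -0.001, 1.571]
contact_force: [-1.7, -0.0, 6.8]
opening: 0.709
```

View pics/w2.png

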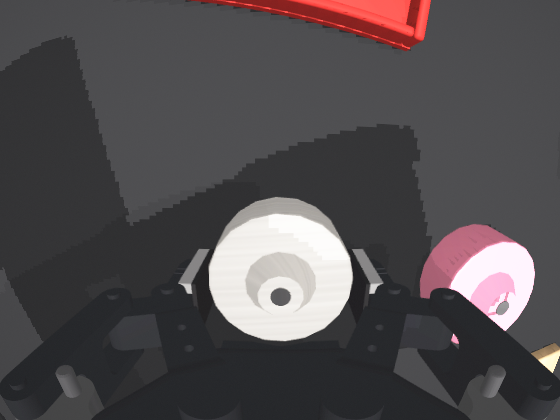

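The disc is gripped: it is centred between the pads at (281,275). Lift.

```bash
python3 -m creep '[[0,0,0,0,0,0],[0,0,-0.1,0,0,0],[0,0,-0.25,0,0,0],[0,0,-0.25,0,0,0],[0,0,-0.25,0,0,0],[0,0,-0.15,0,0,0],[0,0,0,0,0,0],[0,0,0,0,0,0]]' 1 40
python3 -c "
from w import *
st();snap('w3');snap('s3','side')"
```

```text
clock: 2.75
eef_pos: [439.0, 142.1, 180.0]
tcp_rot: [3.139, -0.001, 1.571]
contact_force: [0.1, 0.1, -2.0]
opening: 0.707
t 2.75 tcp [439.  142.1 180. ] rot [ 3.139e+00 -1.000e-03  1.571e+00] F [ 0.1  0.1 -2. ] op 0.707
```

View pics/w3.png

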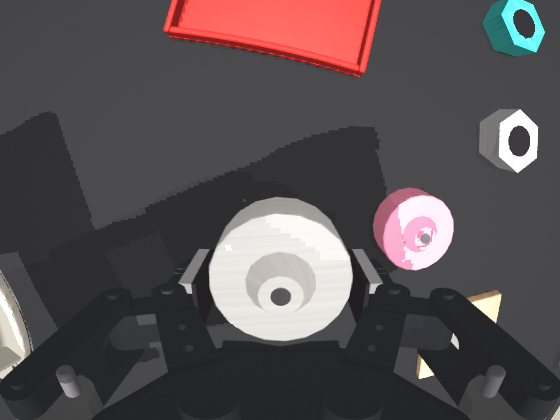

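View pics/s3.png

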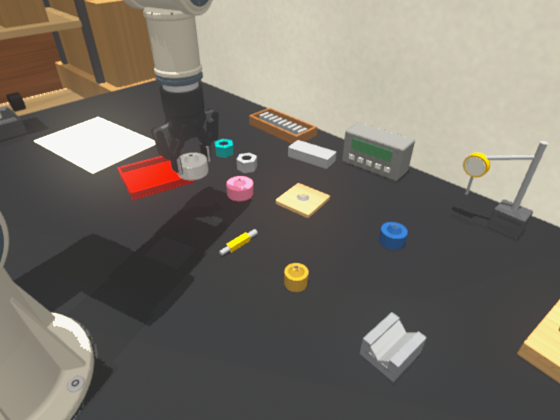

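Run:
```python
from h import *
i,m,T=load("w3")
for z in (136,139,142): print(z,ray((281,296.5),"wrist",m,T,z).round(2))
i,m,T=load("w3"); hsv=i; 
M=segment(i,(281,220),'white'); M[:, :209]=0; M[:,353:]=0; print(M.sum(),fit([("wrist",m,T,M)],disc(62),[437,142],zoff=100))
i,m,T=load("s3")
M=segment(i,(193,167),'white');print(M.sum())
M=segment(i,(310,205),'wood'); print(fit([("side",m,T,M)],box(90,90,0,12),[627,3],.14))
```

```text
136 [440.38 140.22]
139 [440.36 141.99]
142 [440.34 143.75]
15932 (array([440.04946825, 142.61268896]), np.float64(0.026629788472536498))
784
(array([6.25389506e+02, 3.13587462e+00, 1.15450405e-01]), np.float64(0.0933628480927513))
```

```bash
python3 -m creep '[[-0.174,0.235,0,0,0,0],[-0.174,0.235,0,0,0,0],[-0.174,0.235,0,0,0,0],[-0.174,0.235,0,0,0,0],[-0.174,0.235,0,0,0,0],[-0.174,0.235,0,0,0,0],[-0.174,0.235,0,0,0,0],[-0.174,0.235,0,0,0,0]]'
python3 -m creep '[[0,0,0,0,0,0],[0,0,0,0,0,0],[0,0,0.2,0,0,0],[0,0,0.2,0,0,0],[0,0,0.2,0,0,0],[0,0,0,0,0,0],[0,0,0,0,0,0]]'
python3 -c "
from w import *
st();snap('w4');snap('s4','side');snap('c4','scene')"
```

```text
clock: 3.52
eef_pos: [626.7, 1.7, 176.7]
tcp_rot: [-3.138, -0.0, 1.571]
contact_force: [0.6, -0.3, -2.2]
opening: 0.707
clock: 4.1
eef_pos: [624.6, 3.4, 117.3]
tcp_rot: [-3.137, -0.0, 1.571]
contact_force: [0.5, 0.2, -1.9]
opening: 0.707
t 4.1 tcp [624.6   3.4 117.3] rot [-3.137 -0.     1.571] F [ 0.5  0.2 -1.9] op 0.707
```

View pics/w4.png

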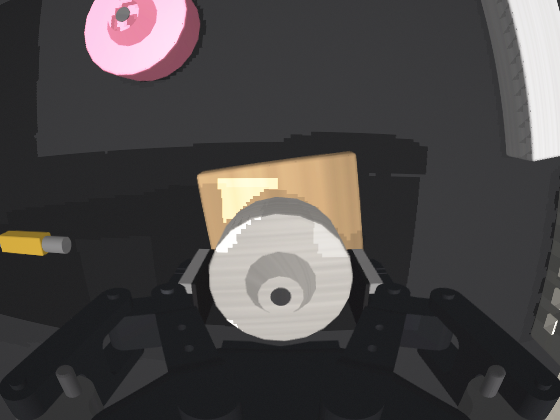

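View pics/c4.png

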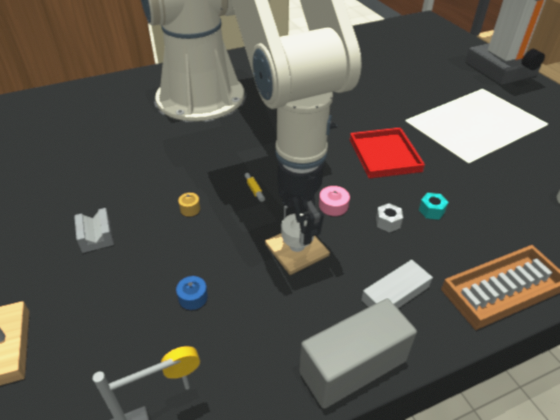

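Run:
```python
from w import *
for k in range(3): st()
i,m,T=load("w4")
a=ray((198.5,172.5),"wrist",m,T,12);b=ray((356,152.5),"wrist",m,T,12)
print(a,b,np.linalg.norm(a-b)); d=(b-a)/np.linalg.norm(b-a); n=np.array([d[1],-d[0]]); print("ctr",(a+b)/2+45*n, np.arctan2(d[1],d[0]))
print("disc",[ray((281,296.5),"wrist",m,T,z).round(1) for z in(76,77.3)])
M=segment(i,(281,220),'white'); M[:, :209]=0; M[:,353:]=0; print(M.sum(),fit([("wrist",m,T,M)],disc(62),[627,3],zoff=37.2))
```

```text
t 4.25 tcp [626.9   3.1 119.9] rot [ 3.14  -0.     1.571] F [ 0.2  0.  -1.6] op 0.709
t 4.25 tcp [626.9   3.1 119.9] rot [ 3.14  -0.     1.571] F [ 0.2  0.  -1.6] op 0.709
t 4.25 tcp [626.9   3.1 119.9] rot [ 3.14  -0.     1.571] F [ 0.2  0.  -1.6] op 0.709
[579.73206005  42.01978104] [666.33984602  53.1812166 ] 87.3240301104733
ctr [628.78768712   2.96959523] 0.1281669193613833
disc [array([625.6,   3.1]), array([625.6,   3.9])]
15778 (array([625.21117184,   3.5221794 ]), np.float64(0.0330132465083125))
```

Run:
```python
from w import *
st(); snap("w5")
i,m,T=load("w5")
M=segment(i,(281,220),'white'); M[:, :209]=0; M[:,353:]=0; print(M.sum(),fit([("wrist",m,T,M)],disc(62),[627,3],zoff=39.8))
h=i[140:185,185:370]; cv2.imwrite("pics/w5c.png",cv2.resize(h[:,:,::-1],None,fx=4,fy=4,interpolation=cv2.INTER_CUBIC)); st()
```

```text
t 4.25 tcp [626.9   3.1 119.9] rot [ 3.14  -0.     1.571] F [ 0.2  0.  -1.6] op 0.709
15775 (array([627.91401136,   3.29708802]), np.float64(0.03189692652419651))
t 4.3 tcp [627.1   3.  120.1] rot [ 3.14  -0.     1.571] F [ 0.7  0.3 -2.6] op 0.712
```

View pics/w5c.png

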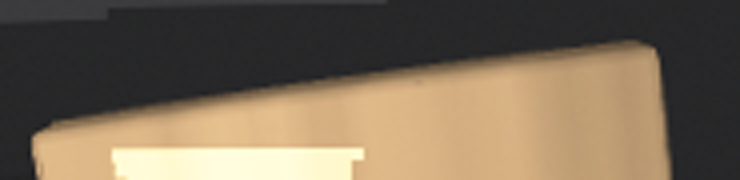

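Run:
```python
from h import *
i,m,T=load("w5")
a=ray((192.7,171.8),"wrist",m,T,12);b=ray((349.5,150),"wrist",m,T,12)
d=(b-a)/np.linalg.norm(b-a); n=np.array([d[1],-d[0]]); print(a,b,np.linalg.norm(a-b),"ctr",(a+b)/2+45*n, np.arctan2(d[1],d[0]))
```

```text
[578.69926445  41.84109414] [666.24433517  53.92460655] 88.37505688939117 ctr [628.62464517   3.30547386] 0.1371595503832459
```

```bash
python3 -m creep '[[0,0.007,0.05,0,0,0],[0,0,0.07,0,0,0],[0,0,0.07,0,0,0],[0,0,0.05,0,0,0],[0,0,0.03,0,0,0],[0,0,0,0,0,0],[0,0,0,0,0,0],[0,0,0,0,0,0]]'
python3 -c "
from w import *
st();snap('w6');snap('c6','scene')
i,m,T=load('w6')
M=segment(i,(281,220),'white'); M[:, :209]=0; M[:,353:]=0; print(M.sum(),fit([('wrist',m,T,M)],disc(62),[627,3],zoff=12))
c=load('c6')[0][170:290,230:370]
cv2.imwrite('pics/c6c.png',cv2.resize(c[:,:,::-1],None,fx=5,fy=5,interpolation=cv2.INTER_CUBIC))"
```

```text
clock: 4.97
eef_pos: [626.8, 2.8, 92.2]
tcp_rot: [-3.14, 0.0, 1.571]
contact_force: [-4.2, 0.5, 7.5]
opening: 0.711
t 4.9667 tcp [626.8   2.8  92.2] rot [-3.14   0.     1.571] F [-4.2  0.5  7.5] op 0.711
17209 (array([626.98668786,   3.77808006]), np.float64(0.10672487032074907))
```

View pics/c6c.png

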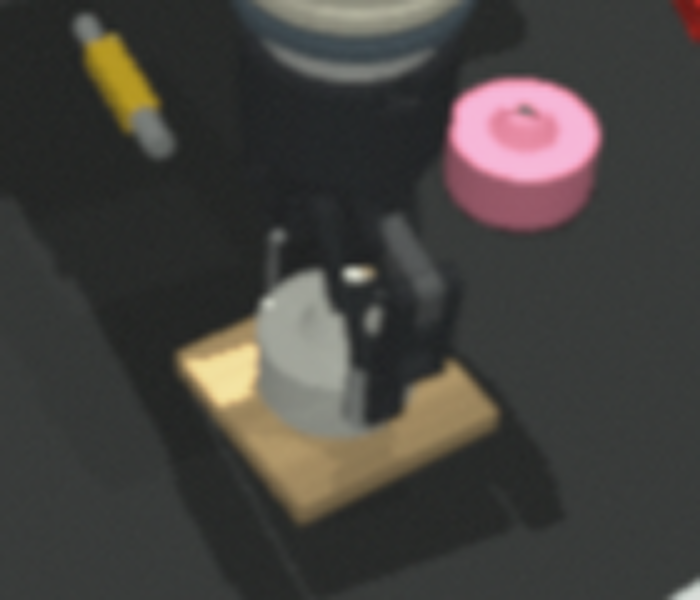

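The disc is at seating height with 7.5 N contact, and it looks flat on the plate. Release and retreat.

```bash
python3 -m creep '[[0,0,0,0,0,0],[0,0,0,0,0,0],[0,0,0,0,0,0],[0,0,0,0,0,0]]' -1
python3 -m creep '[[0,0,-0.1,0,0,0],[0,0,-0.3,0,0,0],[0,0,-0.3,0,0,0],[0,0,-0.3,0,0,0],[0,0,-0.2,0,0,0],[0,0,0,0,0,0],[0,0,0,0,0,0]]'
python3 -c "
from w import *
st();snap('w7');snap('c7','scene')
i,m,T=load('w7')
M=segment(i,(281,250),'white'); print(M.sum(),fit([('wrist',m,T,M)],disc(62),[627,3],zoff=12))
"
```

```text
clock: 5.4
eef_pos: [627.4, 2.8, 91.7]
tcp_rot: [3.142, -0.0, 1.571]
contact_force: [-0.4, -0.5, 0.3]
opening: 1.002
clock: 5.98
eef_pos: [628.0, 2.8, 213.9]
tcp_rot: [3.138, -0.0, 1.571]
contact_force: [-0.6, 0.9, -1.1]
opening: 1.001
t 5.9833 tcp [628.    2.8 213.9] rot [ 3.138 -0.     1.571] F [-0.6  0.9 -1.1] op 1.001Traceback (most recent call last):
  File "<string>", line 5, in <module>
    M=segment(i,(281,250),'white'); print(M.sum(),fit([('wrist',m,T,M)],disc(62),[627,3],zoff=12))
  File "h.py", line 31, in segment
    w=l[y-4:y+5,x-4:x+5]; w=w[w>0]; k=np.bincount(w).argmax(); return l==k
                                      ~~~~~~~~~~~~~~~~~~~~~^^
ValueError: attempt to get argmax of an empty sequence
```

View pics/w7.png

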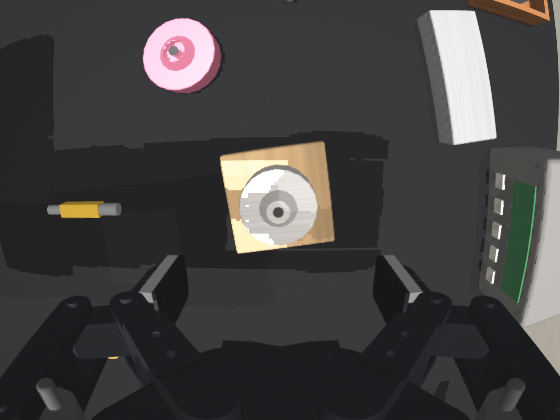

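The large disc sits centred on the stand at (278,206), with its spigot tip at (278,212).

Run:
```python
from h import *
i,m,T=load("w7")
M=segment(i,(278,180),'white');M[250:]=0
for z in (6,12,18): print(z,M.sum(),fit([('wrist',m,T,M)],disc(62),[627,3],zoff=z))
print(ray((278,212),"wrist",m,T,52), ray((278,207),"wrist",m,T,42))
```

```text
6 5469 (array([626.82107699,   2.82338458]), np.float64(0.19785496957403648))
12 5469 (array([627.07249659,   3.87878793]), np.float64(0.16761268949914654))
18 5469 (array([626.52320872,   6.04763887]), np.float64(0.15040033492071803))
[627.89440874   2.9420693 ] [627.86693822   4.11971982]
```

```bash
python3 -m creep '[[-0.27,0.032,0.018,0,0,0],[-0.27,0.032,0.018,0,0,0],[-0.27,0.032,0.018,0,0,0],[-0.27,0.032,0.018,0,0,0],[-0.27,0.032,0.018,0,0,0],[-0.27,0.032,0.018,0,0,0],[-0.27,0.032,0.018,0,0,0],[-0.27,0.032,0.018,0,0,0]]'
python3 -m creep '[[0,0,0,0,0,0],[0,0,0,0,0,0]]'
python3 -c "
from w import *
st();i,m,T=snap('w8')
M=segment(i,(281,215),'blue'); print(M.sum(),fit([('wrist',m,T,M)],disc(52),[653,-213]))
"
```

```text
clock: 6.75
eef_pos: [652.1, -214.3, 195.5]
tcp_rot: [-3.139, -0.001, 1.571]
contact_force: [0.7, -1.0, -0.1]
opening: 1.002
clock: 6.92
eef_pos: [652.0, -214.3, 195.5]
tcp_rot: [-3.139, -0.001, 1.569]
contact_force: [0.3, 0.6, -0.7]
opening: 0.995
t 6.9167 tcp [ 652.  -214.3  195.5] rot [-3.139e+00 -1.000e-03  1.569e+00] F [ 0.3  0.6 -0.7] op 0.995
3508 (array([ 655.16725841, -214.39307231]), np.float64(0.02550353751035761))
```

View pics/w8.png

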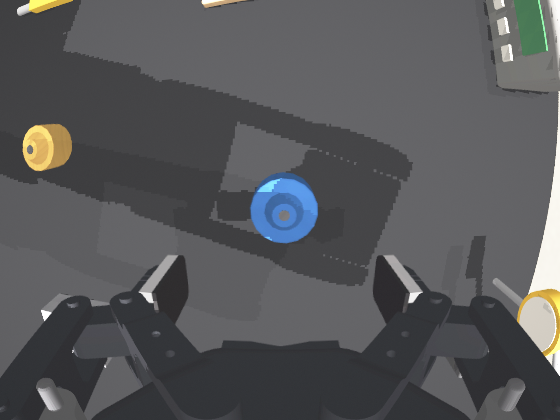

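The blue disc is at (284,208), with clear space for the fingers. Descend and grip.

```bash
python3 -m creep '[[0,0.027,0.2,0,0,0],[0,0,0.25,0,0,0],[0,0,0.25,0,0,0],[0,0,0.25,0,0,0],[0,0,0.13,0,0,0],[0,0,0.07,0,0,0],[0,0,0,0,0,0],[0,0,0,0,0,0]]'
python3 -m creep '[[0,0,0,0,0,0],[0,0,0,0,0,0],[0,0,0,0,0,0],[0,0,0,0,0,0],[0,0,0,0,0,0],[0,0,0,0,0,0],[0,0,0,0,0,0],[0,0,0,0,0,0]]' 1 40
python3 -m creep '[[0,0,-0.1,0,0,0],[0,0,-0.25,0,0,0],[0,0,-0.25,0,0,0],[0,0,-0.25,0,0,0],[0,0,-0.15,0,0,0],[0,0,0,0,0,0],[0,0,0,0,0,0],[0,0,0,0,0,0]]'
python3 -c "
from w import *
st();i,m,T=snap('w9')
"
```

```text
clock: 7.63
eef_pos: [656.0, -212.8, 83.0]
tcp_rot: [3.141, 0.0, 1.571]
contact_force: [0.7, -0.2, 0.5]
opening: 1.001
clock: 8.3
eef_pos: [656.2, -213.4, 84.1]
tcp_rot: [3.14, 0.0, 1.571]
contact_force: [-1.9, 1.2, 6.6]
opening: 0.59
clock: 8.97
eef_pos: [654.9, -213.0, 181.7]
tcp_rot: [-3.14, -0.0, 1.571]
contact_force: [-0.8, -0.1, -2.6]
opening: 0.589
t 8.9667 tcp [ 654.9 -213.   181.7] rot [-3.14  -0.     1.571] F [-0.8 -0.1 -2.6] op 0.589
```

View pics/w9.png

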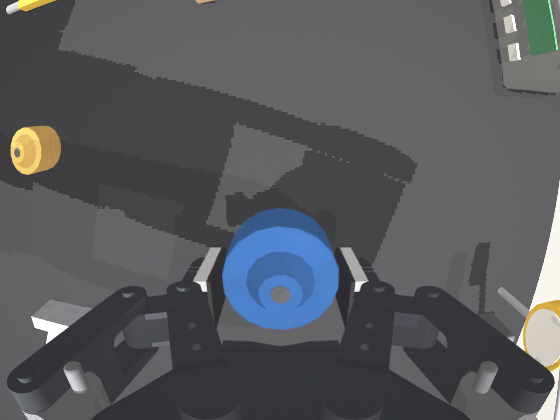

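The blue disc is held at (280,268). Carry it to the stand.

```bash
python3 -m creep '[[0.27,-0.034,0,0,0,0],[0.27,-0.034,0,0,0,0],[0.27,-0.034,0,0,0,0],[0.27,-0.034,0,0,0,0],[0.27,-0.034,0,0,0,0],[0.27,-0.034,0,0,0,0],[0.27,-0.034,0,0,0,0],[0.27,-0.034,0,0,0,0]]'
python3 -m creep '[[0,0,0,0,0,0],[0,0,0.12,0,0,0],[0,0,0.12,0,0,0],[0,0,0,0,0,0],[0,0,0,0,0,0],[0,0,0,0,0,0]]'
python3 -c "
from w import *
s=st();i,m,T=snap('w10')
z=s['eef_pos'][2]-84
M=segment(i,(281,225),'blue'); print(M.sum(),fit([('wrist',m,T,M)],disc(52),[628,3],zoff=z))
print(ray((280.5,294),'wrist',m,T,z+40))
"
```

```text
clock: 9.68
eef_pos: [627.3, 4.0, 180.8]
tcp_rot: [-3.139, 0.0, 1.571]
contact_force: [0.8, -0.2, -2.3]
opening: 0.588
clock: 10.18
eef_pos: [628.3, 1.8, 157.8]
tcp_rot: [-3.141, 0.0, 1.57]
contact_force: [0.2, -0.6, -1.0]
opening: 0.592
t 10.1833 tcp [628.3   1.8 157.8] rot [-3.141  0.     1.57 ] F [ 0.2 -0.6 -1. ] op 0.592
10724 (array([6.29108595e+02, 1.89730310e-01]), np.float64(0.04436863702368765))
[629.24274448   1.1061982 ]
```

View pics/w10.png

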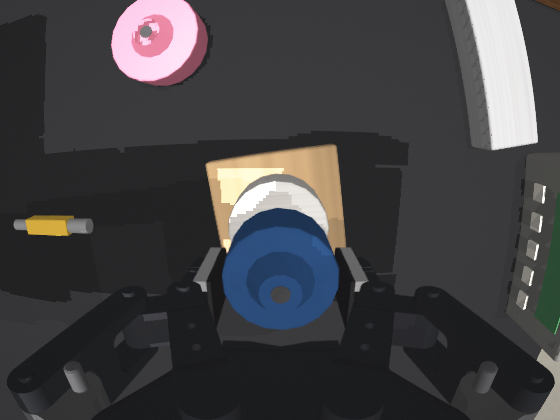

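Run:
```python
from w import *
st();i,m,T=snap('w11')
print(ray((279,215),"wrist",m,T,42),ray((281,294),'wrist',m,T,73.8+40))
hsv=cv2.cvtColor(i,cv2.COLOR_RGB2HSV).astype(int)
# contour of large top: pts left of disc & top
M=(hsv[...,1]<45)&(hsv[...,2]>70)
for v in(182,190,200,210): x=np.nonzero(M[v,200:360])[0]+200; print(v,x.min(),x.max())
```

```text
t 10.2333 tcp [628.5   2.  158.3] rot [-3.141  0.     1.57 ] F [-0.3  0.3 -2.7] op 0.594
[628.73142506  13.03909786] [629.75113144   0.94901349]
182 252 304
190 244 313
200 237 318
210 232 324
```

Run:
```python
from h import *
i,m,T=load('w11')
P=np.array([ray(p,"wrist",m,T,42) for p in[(252,182),(304,182),(244,190),(313,190),(237,200),(318,200),(232,210),(324,210)]])
from scipy.optimize import least_squares
print(least_squares(lambda c:np.hypot(*(P-c).T)-31,[628,3]).x)
M=segment(i,(281,225),'blue'); print(fit([('wrist',m,T,M)],disc(52),[628,3],zoff=74.3)[0])
```

```text
[628.09413905   4.49535865]
[6.29332234e+02 4.52376477e-01]
```

```bash
python3 -m creep '[[0.025,-0.01,0.05,0,0,0],[0,0,0.07,0,0,0],[0,0,0.07,0,0,0],[0,0,0.06,0,0,0],[0,0,0.05,0,0,0],[0,0,0.02,0,0,0],[0,0,0,0,0,0],[0,0,0,0,0,0]]'
python3 -c "
from w import *
st();snap('c12','scene')
c=load('c12')[0][170:290,230:370]
cv2.imwrite('pics/c12c.png',cv2.resize(c[:,:,::-1],None,fx=5,fy=5,interpolation=cv2.INTER_CUBIC))"
```

```text
clock: 10.95
eef_pos: [627.4, 5.3, 126.3]
tcp_rot: [-3.141, 0.0, 1.571]
contact_force: [0.4, -0.7, -1.2]
opening: 0.59
t 10.95 tcp [627.4   5.3 126.3] rot [-3.141  0.     1.571] F [ 0.4 -0.7 -1.2] op 0.59
```

View pics/c12c.png

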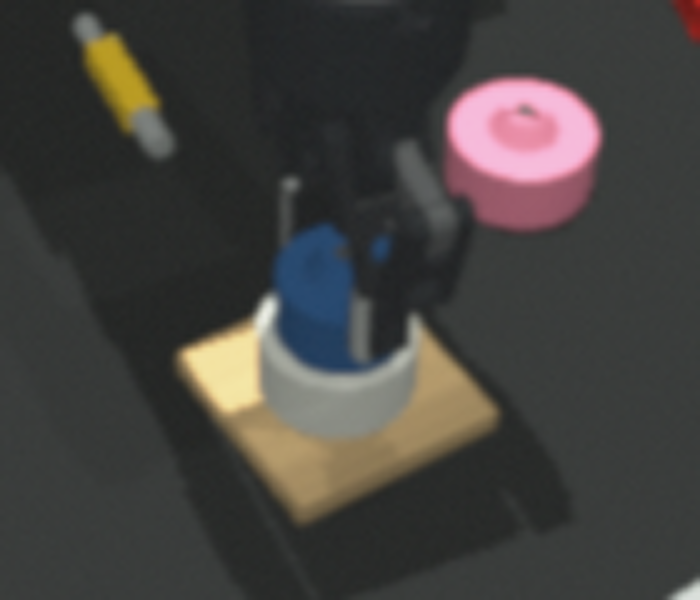

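```bash
python3 -m creep '[[-0.01,0,0.015,0,0,0],[0,0,0.015,0,0,0],[0,0,0,0,0,0],[0,0,0,0,0,0]]'
```

```text
clock: 11.33
eef_pos: [627.6, 5.1, 126.0]
tcp_rot: [3.141, -0.001, 1.571]
contact_force: [-8.8, 4.8, 24.3]
opening: 0.592
```

```bash
python3 -m creep '[[0,0,-0.015,0,0,0],[0,0,0,0,0,0],[0,0,0,0,0,0],[0,0,0,0,0,0],[0,0,0,0,0,0],[0,0,0,0,0,0]]' -1
python3 -m creep '[[0,0,-0.1,0,0,0],[0,0,-0.3,0,0,0],[0,0,-0.3,0,0,0],[0,0,-0.3,0,0,0],[0,0,-0.1,0,0,0],[0,0,0,0,0,0],[0,0,0,0,0,0]]'
python3 -c "
from w import *
st();i,m,T=snap('w13');snap('c13','scene');snap('s13','side')
M=segment(i,(281,200),'blue')
for z in (36,42,48): print(z,M.sum(),fit([('wrist',m,T,M)],disc(52),[627,3],zoff=z))
c=load('c13')[0][170:290,230:370]
cv2.imwrite('pics/c13c.png',cv2.resize(c[:,:,::-1],None,fx=5,fy=5,interpolation=cv2.INTER_CUBIC))"
```

```text
clock: 11.83
eef_pos: [627.3, 4.2, 124.7]
tcp_rot: [-3.141, 0.0, 1.571]
contact_force: [0.5, 0.3, 0.1]
opening: 0.997
clock: 12.42
eef_pos: [627.4, 4.3, 235.4]
tcp_rot: [3.141, 0.0, 1.571]
contact_force: [0.1, 1.1, -0.3]
opening: 1.001
t 12.4167 tcp [627.4   4.3 235.4] rot [3.141 0.    1.571] F [ 0.1  1.1 -0.3] op 1.001
36 3555 (array([628.64293095,   2.32345813]), np.float64(0.019635366577315794))
42 3555 (array([628.49711254,   3.50708859]), np.float64(0.05771257320823453))
48 3555 (array([628.60806656,   4.10043526]), np.float64(0.10251263031424673))
```

View pics/w13.png

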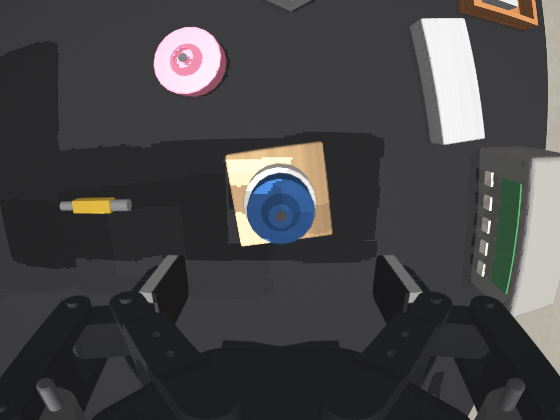

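View pics/c13c.png

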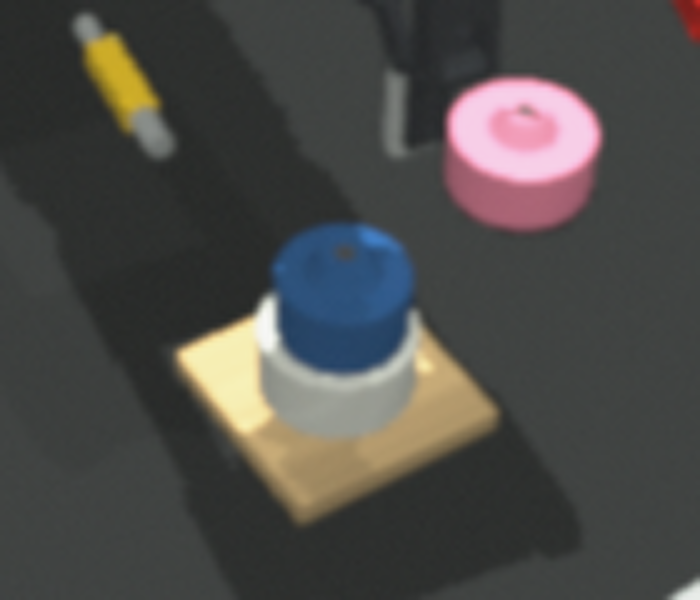

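The medium disc is nested and level: it is at (281,207) in the wrist view and concentric with the white rim. Next the brass disc.

```bash
python3 -m creep '[[-0.2,-0.243,0.045,0,0,0],[-0.2,-0.243,0.045,0,0,0],[-0.2,-0.243,0.045,0,0,0],[-0.2,-0.243,0.045,0,0,0],[-0.2,-0.243,0.045,0,0,0],[-0.2,-0.243,0.045,0,0,0],[-0.2,-0.243,0.045,0,0,0],[-0.2,-0.243,0.045,0,0,0]]'
python3 -m creep '[[0,0,0,0,0,0],[0,0,0,0,0,0],[0,0,0,0,0,0]]'
python3 -c "
from w import *
st();i,m,T=snap('w14')
M=segment(i,(281,205),'brass'); print(M.sum(),fit([('wrist',m,T,M)],disc(42),[433,-155]))
"
```

```text
clock: 13.23
eef_pos: [431.0, -156.1, 197.6]
tcp_rot: [-3.139, -0.001, 1.571]
contact_force: [-0.3, -0.3, -0.6]
opening: 1.002
clock: 13.48
eef_pos: [433.2, -155.7, 198.5]
tcp_rot: [-3.141, -0.0, 1.57]
contact_force: [0.9, -0.4, 0.1]
opening: 0.996
t 13.4833 tcp [ 433.2 -155.7  198.5] rot [-3.141 -0.     1.57 ] F [ 0.9 -0.4  0.1] op 0.996
1161 (array([ 435.03688193, -155.11448523]), np.float64(0.16037713144246157))
```

View pics/w14.png

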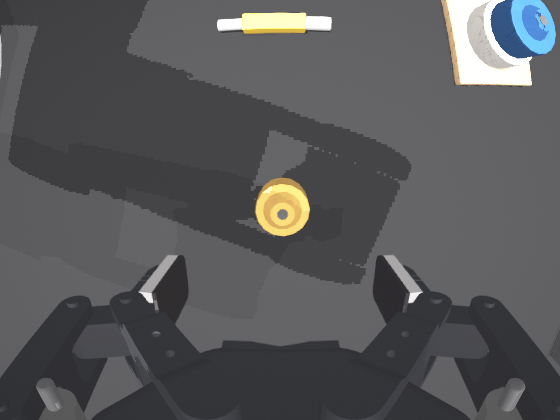

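The brass disc is at (282,208), with clear space around it. Descend and grip.

```bash
python3 -m creep '[[0.004,0.008,0.2,0,0,0],[0,0,0.25,0,0,0],[0,0,0.25,0,0,0],[0,0,0.25,0,0,0],[0,0,0.15,0,0,0],[0,0,0.07,0,0,0],[0,0,0,0,0,0],[0,0,0,0,0,0]]'
python3 -m creep '[[0,0,0,0,0,0],[0,0,0,0,0,0],[0,0,0,0,0,0],[0,0,0,0,0,0],[0,0,0,0,0,0],[0,0,0,0,0,0],[0,0,0,0,0,0],[0,0,0,0,0,0]]' 1 40
python3 -m creep '[[0,0,-0.1,0,0,0],[0,0,-0.3,0,0,0],[0,0,-0.3,0,0,0],[0,0,-0.3,0,0,0],[0,0,-0.3,0,0,0],[0,0,-0.2,0,0,0],[0,0,0,0,0,0],[0,0,0,0,0,0]]'
python3 -c "
from w import *
st();i,m,T=snap('w15')
"
```

```text
clock: 14.2
eef_pos: [434.4, -155.0, 82.1]
tcp_rot: [-3.141, -0.0, 1.572]
contact_force: [-0.3, -0.6, -0.3]
opening: 1.002
clock: 14.87
eef_pos: [434.3, -155.5, 83.0]
tcp_rot: [3.14, 0.0, 1.571]
contact_force: [-0.8, 1.3, 9.5]
opening: 0.478
clock: 15.53
eef_pos: [434.0, -155.4, 233.3]
tcp_rot: [3.139, 0.001, 1.571]
contact_force: [-0.0, 0.3, -1.8]
opening: 0.476
t 15.5333 tcp [ 434.  -155.4  233.3] rot [3.139e+00 1.000e-03 1.571e+00] F [-0.   0.3 -1.8] op 0.476
```

View pics/w15.png

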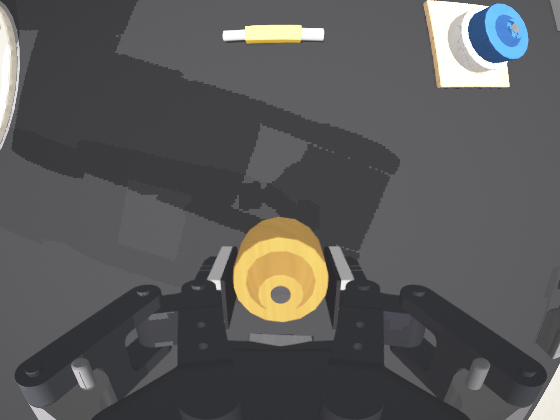

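The brass disc is held at (281,268). Carry it to the stand.

```bash
python3 -m creep '[[0.199,0.242,0,0,0,0],[0.199,0.242,0,0,0,0],[0.199,0.242,0,0,0,0],[0.199,0.242,0,0,0,0],[0.199,0.242,0,0,0,0],[0.199,0.242,0,0,0,0],[0.199,0.242,0,0,0,0],[0.199,0.242,0,0,0,0]]'
python3 -m creep '[[0,0,0,0,0,0],[0,0,0.2,0,0,0],[0,0,0.2,0,0,0],[0,0,0.05,0,0,0],[0,0,0,0,0,0],[0,0,0,0,0,0],[0,0,0,0,0,0]]'
python3 -c "
from w import *
s=st();i,m,T=snap('w16')
z=s['eef_pos'][2]-83
M=segment(i,(281,230),'brass'); print(M.sum(),fit([('wrist',m,T,M)],disc(42),[628,3],zoff=z))
print(ray((281,295),'wrist',m,T,z+40))
"
```

```text
clock: 16.25
eef_pos: [627.3, 5.1, 229.5]
tcp_rot: [-3.138, 0.0, 1.571]
contact_force: [0.8, -0.2, -2.8]
opening: 0.474
clock: 16.83
eef_pos: [627.7, 3.7, 187.5]
tcp_rot: [3.141, 0.0, 1.571]
contact_force: [1.0, -0.4, -2.1]
opening: 0.477
t 16.8333 tcp [627.7   3.7 187.5] rot [3.141 0.    1.571] F [ 1.  -0.4 -2.1] op 0.477
7474 (array([628.53437144,   3.24772537]), np.float64(0.04371630981419583))
[628.93774678   3.08350618]
```

View pics/w16.png

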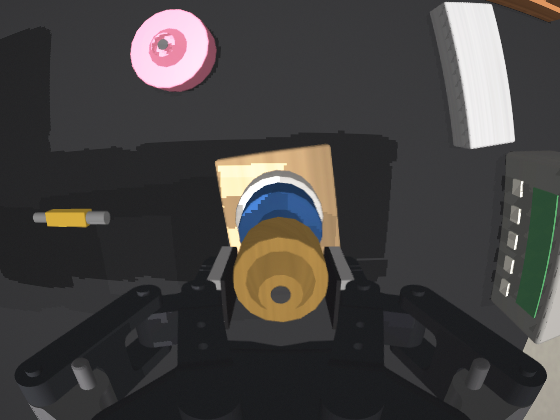

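Aligned within 1 mm: brass at (281,268) over blue at (280,215). Descend.

```bash
python3 -m creep '[[0.002,-0.003,0.05,0,0,0],[0,0,0.07,0,0,0],[0,0,0.07,0,0,0],[0,0,0.06,0,0,0],[0,0,0.05,0,0,0],[0,0,0.02,0,0,0],[0,0,0,0,0,0],[0,0,0,0,0,0]]'
python3 -c "
from w import *
st();snap('c17','scene')
c=load('c17')[0][170:290,230:370]
cv2.imwrite('pics/c17c.png',cv2.resize(c[:,:,::-1],None,fx=5,fy=5,interpolation=cv2.INTER_CUBIC))"
```

```text
clock: 17.55
eef_pos: [626.9, 4.1, 155.1]
tcp_rot: [-3.141, 0.0, 1.571]
contact_force: [-3.1, -0.6, 3.7]
opening: 0.472
t 17.55 tcp [626.9   4.1 155.1] rot [-3.141  0.     1.571] F [-3.1 -0.6  3.7] op 0.472
```

View pics/c17c.png

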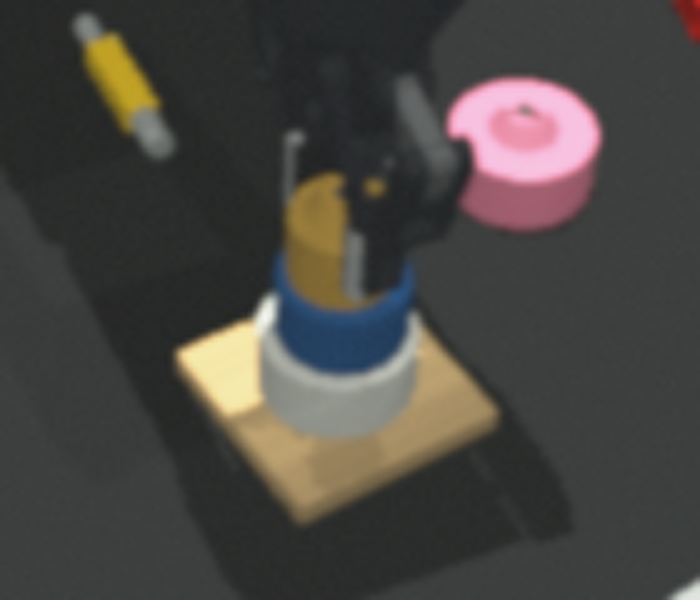

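Contact comes at the expected height of 155. Release, retreat and check.

```bash
python3 -m creep '[[0,0,0.005,0,0,0],[0,0,0,0,0,0],[0,0,0,0,0,0],[0,0,0,0,0,0],[0,0,0,0,0,0],[0,0,0,0,0,0]]' -1
python3 -m creep '[[0,0,-0.1,0,0,0],[0,0,-0.25,0,0,0],[0,0,-0.25,0,0,0],[0,0,-0.25,0,0,0],[0,0,-0.1,0,0,0],[0,0,0,0,0,0],[0,0,0,0,0,0]]'
python3 -c "
from w import *
st();i,m,T=snap('w18');snap('c18','scene');snap('s18','side')
M=segment(i,(281,200),'brass')
for z in (66,72,78): print(z,M.sum(),fit([('wrist',m,T,M)],disc(42),[627,3],zoff=z))
c=load('c18')[0][170:290,230:370]; d=load('s18')[0][130:250,240:380]
cv2.imwrite('pics/c18c.png',cv2.resize(np.hstack([c,d])[:,:,::-1],None,fx=2.8,fy=2.8,interpolation=cv2.INTER_CUBIC))"
```

```text
clock: 18.1
eef_pos: [627.2, 4.1, 154.5]
tcp_rot: [3.141, 0.0, 1.571]
contact_force: [0.9, 1.1, -0.6]
opening: 1.0
clock: 18.68
eef_pos: [627.1, 4.1, 249.7]
tcp_rot: [3.141, 0.0, 1.571]
contact_force: [-1.0, 0.3, -1.4]
opening: 0.999
t 18.6833 tcp [627.1   4.1 249.7] rot [3.141 0.    1.571] F [-1.   0.3 -1.4] op 0.999
66 2727 (array([627.73605806,   1.75255644]), np.float64(0.012545389292349274))
72 2727 (array([627.84534311,   3.28991106]), np.float64(0.041047729209789385))
78 2727 (array([627.31008673,   4.73752707]), np.float64(0.09017352169622872))
```

View pics/c18c.png

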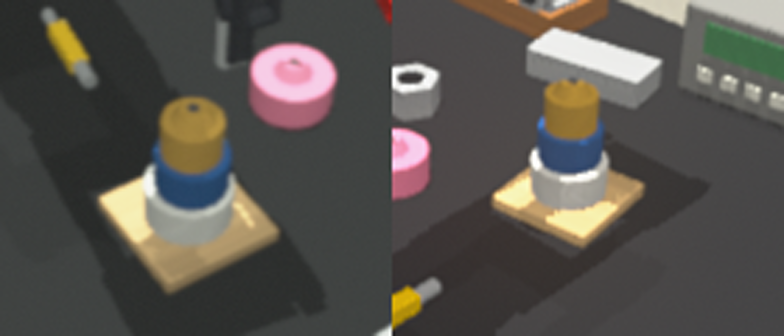

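The stack is straight in both views: brass (193,130), blue (191,172) and white (188,200) are concentric. Next the steel hex.

```bash
python3 -m creep '[[0.25,0.01,0,0,0,0],[0.25,0.01,0,0,0,0],[0.25,0.01,0,0,0,0],[0.25,0.01,0,0,0,0],[0.25,0.01,0.1,0,0,0],[0.25,0.01,0.2,0,0,0],[0.25,0.01,0.2,0,0,0],[0.25,0.01,0,0,0,0]]'
python3 -m creep '[[0,0,0,0,0,0],[0,0,0,0,0,0],[0,0,0,0,0,0]]'
python3 -c "
from w import *
st();i,m,T=snap('w19')
M=segment(i,(265,205),'white'); print(M.sum(),[fit([('wrist',m,T,M)],hexa(),[636,206],y) for y in(-.3,0,.3)])
"
```

```text
clock: 19.5
eef_pos: [632.4, 204.5, 193.8]
tcp_rot: [-3.134, 0.002, 1.571]
contact_force: [-0.6, -0.5, -0.0]
opening: 0.996
clock: 19.75
eef_pos: [634.7, 203.6, 198.6]
tcp_rot: [-3.14, 0.001, 1.571]
contact_force: [0.8, -0.7, -0.4]
opening: 0.999
t 19.75 tcp [634.7 203.6 198.6] rot [-3.140e+00  1.000e-03  1.571e+00] F [ 0.8 -0.7 -0.4] op 0.999
2616 [(array([6.36791603e+02, 2.05747846e+02, 4.29773989e-02]), np.float64(0.04779699047901764)), (array([6.36904569e+02, 2.05448627e+02, 2.94636690e-02]), np.float64(0.048479108197408194)), (array([6.36869093e+02, 2.05767162e+02, 3.37712012e-02]), np.float64(0.048474053895953606))]
```

View pics/w19.png

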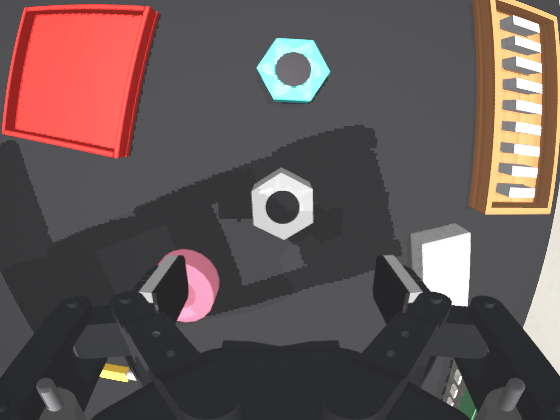

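The steel hex is at (282,205) with flats facing the jaws. Turquoise at (293,70) and pink at (185,285) are clear. Grip.

```bash
python3 -m creep '[[0.022,0.019,0.2,0,0,-0.011],[0,0,0.25,0,0,0],[0,0,0.25,0,0,0],[0,0,0.25,0,0,0],[0,0,0.16,0,0,0],[0,0,0.07,0,0,0],[0,0,0,0,0,0],[0,0,0,0,0,0]]'
python3 -m creep '[[0,0,0,0,0,0],[0,0,0,0,0,0],[0,0,0,0,0,0],[0,0,0,0,0,0],[0,0,0,0,0,0],[0,0,0,0,0,0],[0,0,0,0,0,0],[0,0,0,0,0,0]]' 1 50
python3 -m creep '[[0,0,-0.1,0,0,0],[0,0,-0.25,0,0,0],[0,0,-0.25,0,0,0],[0,0,-0.25,0,0,0],[0,0,-0.15,0,0,0],[0,0,0,0,0,0],[0,0,0,0,0,0],[0,0,0,0,0,0]]'
python3 -c "
from w import *
st();i,m,T=snap('w20')
"
```

```text
clock: 20.47
eef_pos: [637.4, 205.7, 82.1]
tcp_rot: [3.141, -0.0, 1.604]
contact_force: [0.1, -0.4, -0.6]
opening: 1.0
clock: 21.13
eef_pos: [637.6, 206.5, 82.8]
tcp_rot: [3.14, -0.0, 1.605]
contact_force: [-1.0, -1.3, 7.8]
opening: 0.528
clock: 21.8
eef_pos: [636.2, 206.1, 180.5]
tcp_rot: [-3.14, 0.0, 1.605]
contact_force: [0.5, 1.1, -2.4]
opening: 0.525
t 21.8 tcp [636.2 206.1 180.5] rot [-3.14   0.     1.605] F [ 0.5  1.1 -2.4] op 0.525
```

View pics/w20.png

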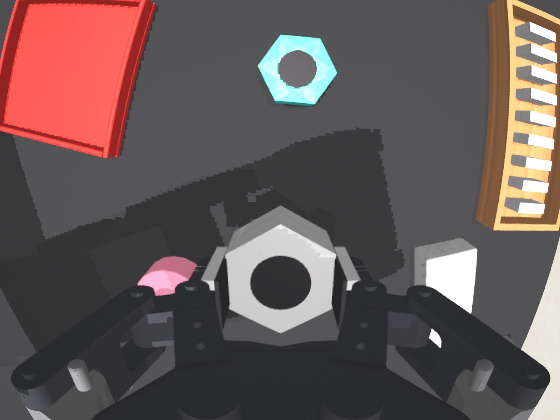

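The hex is held flat at (280,275). Carry it to the tray.

```bash
python3 -m creep '[[0.16,-0.239,0,0,0,0],[0.16,-0.239,0,0,0,0],[0.16,-0.239,0,0,0,0],[0.16,-0.239,0,0,0,0],[0.16,-0.239,0,0,0,0],[0.16,-0.239,0,0,0,0],[0.16,-0.239,0,0,0,0],[0.16,-0.239,0,0,0,0]]'
python3 -m creep '[[0,0,0,0,0,0],[0,0,0.2,0,0,0],[0,0,0.2,0,0,0],[0,0,0,0,0,0],[0,0,0,0,0,0],[0,0,0,0,0,0]]'
python3 -c "
from w import *
st();i,m,T=snap('w21')
"
```

```text
clock: 22.52
eef_pos: [439.6, 327.7, 180.1]
tcp_rot: [-3.14, 0.001, 1.605]
contact_force: [-1.1, 0.9, -2.9]
opening: 0.529
clock: 23.02
eef_pos: [441.6, 327.5, 141.5]
tcp_rot: [-3.141, 0.0, 1.605]
contact_force: [0.6, 0.3, -2.1]
opening: 0.527
t 23.0167 tcp [441.6 327.5 141.5] rot [-3.141  0.     1.605] F [ 0.6  0.3 -2.1] op 0.527
```

View pics/w21.png

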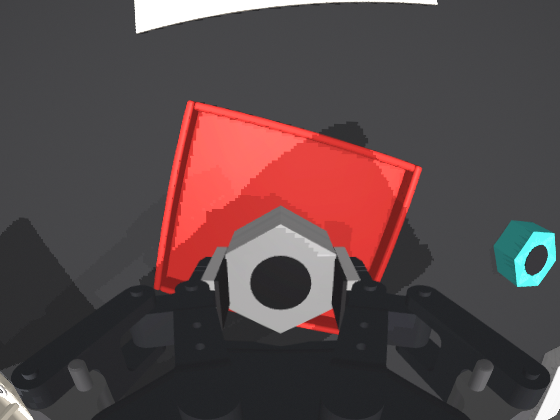

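The hex is centred over the tray (rim corners at (192,103) and (420,168)). Lower it.

```bash
python3 -m creep '[[0,0,0.1,0,0,0],[0,0,0.15,0,0,0],[0,0,0.15,0,0,0],[0,0,0.06,0,0,0],[0,0,0.05,0,0,0],[0,0,0.02,0,0,0],[0,0,0,0,0,0],[0,0,0,0,0,0]]'
```

```text
clock: 23.73
eef_pos: [441.8, 327.8, 88.9]
tcp_rot: [3.141, -0.0, 1.605]
contact_force: [0.3, 0.3, -2.4]
opening: 0.522
```

```bash
python3 -m creep '[[0,0,0.01,0,0,0],[0,0,0.01,0,0,0],[0,0,0,0,0,0],[0,0,0,0,0,0]]'
```

```text
clock: 24.07
eef_pos: [441.9, 327.9, 87.8]
tcp_rot: [3.14, -0.001, 1.605]
contact_force: [-1.9, -1.4, 8.8]
opening: 0.527
```

```bash
python3 -m creep '[[0,0,0,0,0,0],[0,0,0,0,0,0],[0,0,0,0,0,0],[0,0,0,0,0,0],[0,0,0,0,0,0]]' -0.5
python3 -m creep '[[0,0,-0.1,0,0,0],[0,0,-0.3,0,0,0],[0,0,-0.3,0,0,0],[0,0,-0.3,0,0,0],[0,0,-0.3,0,0,0],[0,0,0,0,0,0],[0,0,0,0,0,0]]'
python3 -c "
from w import *
st();i,m,T=snap('w22');snap('c22','scene');snap('s22','side')
M=segment(i,(265,205),'white'); print(M.sum(),fit([('wrist',m,T,M)],hexa(),[441,327],.03,zoff=5))
"
```

```text
clock: 24.48
eef_pos: [441.5, 327.7, 86.5]
tcp_rot: [3.142, -0.0, 1.605]
contact_force: [-0.8, 1.2, -0.9]
opening: 0.75
clock: 25.07
eef_pos: [442.3, 328.2, 218.9]
tcp_rot: [3.138, -0.002, 1.605]
contact_force: [-0.0, 0.6, -0.4]
opening: 0.746
t 25.0667 tcp [442.3 328.2 218.9] rot [ 3.138e+00 -2.000e-03  1.605e+00] F [-0.   0.6 -0.4] op 0.746
1921 (array([4.43030190e+02, 3.26558390e+02, 3.90012638e-02]), np.float64(0.07227509660019193))
```

View pics/w22.png

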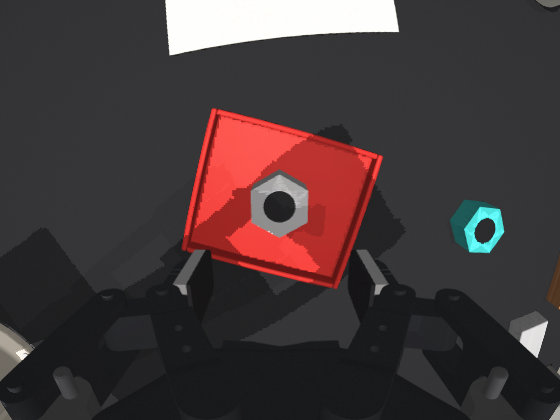

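View pics/s22.png

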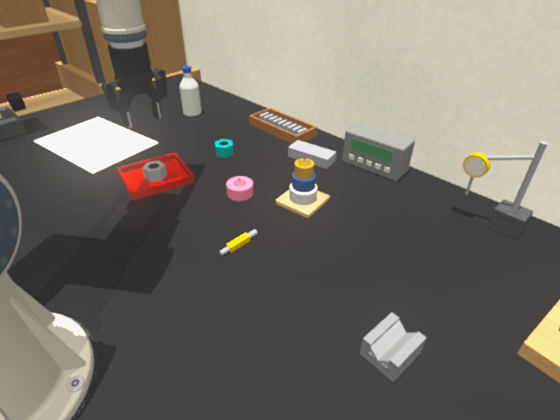

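View pics/c22.png

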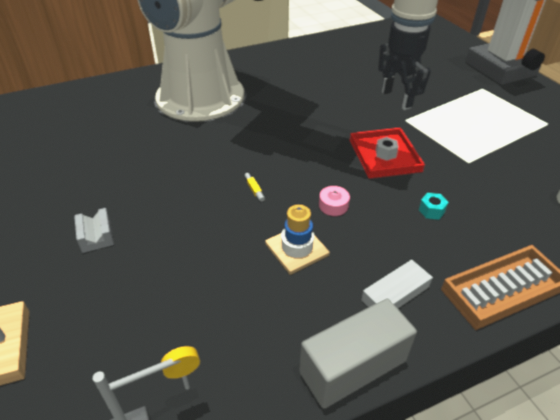

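The hex stands flat mid-tray ((279,206) in the wrist view), the stack is upright and the plug gauge is unmoved. Last is a two-camera check of the stack height and axis.

Run:
```python
from h import *
C={"scene":load("c22"),"side":load("s22")}
obs=[]
for cam,s in {"scene":(299,218),"side":(304,170)}.items():
    i,m,T=C[cam]; M=segment(i,s,'brass'); ys,xs=np.nonzero(M);print(cam,M.sum(),xs.min(),xs.max(),ys.min(),ys.max())
    obs.append((cam,m,T,M))
for z in(66,69,72,75,78): print(z,*[np.round(a,3) for a in fit(obs,disc(42),[628,3],zoff=z)])
for o in obs: print(fit([o],disc(42),[628,3],zoff=72))
out=[]
for cam in C:
    i,m,T=C[cam]; im=cv2.resize(i[:,:,::-1],None,fx=5,fy=5,interpolation=cv2.INTER_CUBIC)
    for d,z in((62,12),(52,42),(42,72)):
        h=cv2.convexHull(proj(place(disc(d),628,3.2,0,z),cam,m,T).astype(np.float32)); cv2.polylines(im,[np.round(h*5+2).astype(int)],True,(0,255,0),1)
    c=np.round(proj([[628,3,50]],cam,m,T)[0]*5).astype(int); out.append(im[c[1]-220:c[1]+220,c[0]-200:c[0]+200])
cv2.imwrite("pics/ov.png",np.hstack(out))
```

```text
scene 486 287 310 204 230
side 343 294 313 159 178
66 [620.387   8.16 ] 0.226
69 [624.508   5.545] 0.15
72 [625.215   5.391] 0.088
75 [625.435   4.46 ] 0.109
78 [625.819   4.306] 0.189
(array([624.17023726,   5.65242635]), np.float64(0.06202826952106488))
(array([626.46950185,   6.07613899]), np.float64(0.1000697080009294))
```

View pics/ov.png

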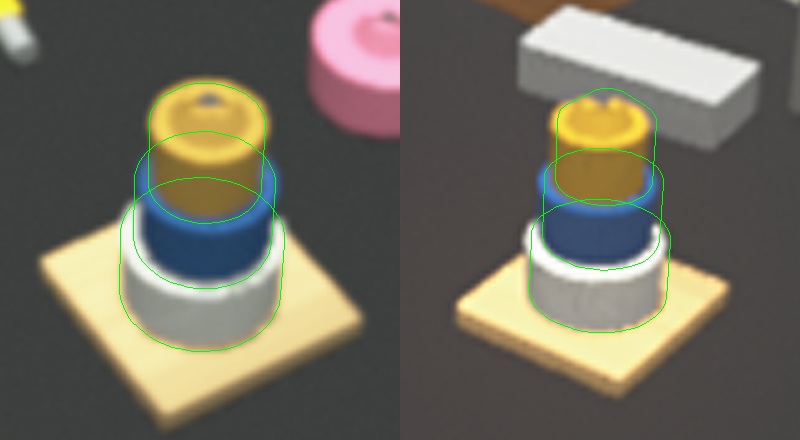

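All three outlines match at the seated heights (best z is 72 for the top disc). A small shift common to all three discs lies within the calibration error. Hand in.

```bash
python3 -m creep '[[0,0,0,0,0,0],[0,0,0,0,0,0]]'; python3 -c "
from rig import order; print(order.sign_off())"
```

```text
clock: 25.38
eef_pos: [441.0, 327.3, 215.3]
tcp_rot: [-3.14, 0.001, 1.605]
contact_force: [-0.5, -0.1, -0.3]
opening: 0.75
the job is handed in; nothing more can be done
None
```

The three discs are nested on the stand spigot: aluminium at the bottom, then blue, then brass. The steel hex stands flat in the middle of the red tray. I handed the job in at about 25 s, and no verdict was reported.

**Stack:** in the wrist views each disc came out at about (628, 3) mm, within roughly 1 mm of the others. All three made contact at their expected seated heights. In the final scene and side images the stack looks straight and level, and the best-fitting height for the top disc's underside is 72 mm, as it should be.

**Hex blank:** it measures (443, 327) mm against a tray centre of (441, 327) mm, standing upright on the floor.

**Left alone:** the plug gauge, the pink disc and the turquoise hex look unmoved in the final images. This is by eye only; I did not re-measure them. The gripper was clear of everything at hand-in.

**Disagreement:** in the last check the scene and side cameras put the brass disc 2 to 4 mm in x and 2 to 3 mm in y from the wrist camera's position. The overlay outlines of all three discs were shifted the same way, so I read this as calibration error and not an offset within the stack.

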